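# Pack the milk carrier, cover it and bolt it shut

### The arm

A 6-joint arm with a two-finger parallel gripper is mounted at the origin on the work surface. World frame = base frame: x ahead of the robot, y to its left, z up, the work surface at z = 0. Lengths are in m, angles in rad, forces in N, time in s.
With the tool pointing down it reaches from about 0.35 to 0.8 m from the base axis. Payload 7.3 kg.
Tool frame: the origin (TCP) lies between the finger pads; the fingertips stand 25 mm ahead of it and the grasp point (between the pads) lies 6 mm ahead of it (r.tip_extent is the distance from the TCP to the fingertips, in m); z points along the fingers, y is the direction in which the jaws open and shut (so a half turn about z gives the same grasp; the last joint's range is limited). The gripper opens to 85 mm and grips with 20 to 120 N. Pads are 22 mm wide; open, the fingers measure 114 mm over their backs; the gripper's body (76 mm by 85 mm) begins 54 mm behind the grasp point. The pads swing forward as they close: fully open they stand 13 mm farther back than shut.
Start: joints at [1.191, 0.342, 1.524, -0, 1.275, -0.146], TCP at [0.122, 0.511, 0.256] pointing down, gripper open.
Joint ranges: [-2.53, 2.53], [-0.77, 2.02], [0.04, 2.7], [-1, 4.14], [0.28, 2.66], [-3.11, 3.11]. Speed limits (rad/s): [2.57, 2.57, 3.14, 3.14, 3.14, 3.14].

### API

Orientations are given as a unit quaternion [x, y, z, w].
In Python, from workcell import r, command_gripper, optics gives the robot as it stands. The module is installed in compiled form; this text tells all that it offers. Calls block until the motion is done:
- r.reach(position, orientation): joint-space move of the TCP to a pose.
- r.move_straight(position, orientation=None, speed=0.15, max_force=None): straight line of the TCP; orientation=None keeps the orientation; speed is the mean speed in m/s. With max_force (N) it stops when the force on the tool has changed by that much, and returns True; else False.
- r.movej(angles): joint-space move.
- command_gripper(opening, force=None): finger opening in m; force is the grip in N (None keeps the last); returns when the fingers have stopped.
- r.hold(seconds).
- r.solve_ik(position, orientation): joint angles nearest the present ones, or None.
- r.read_state(): the state.
- optics.get_image(name): name is "side" or "top"; returns (picture, depth): 384x512x3 uint8, red, green, blue; 384x512 float32, m along the optical axis (not along the pixel's ray), 0 where there is no reading.
- optics.camera_model(name): a dict with "K" (3x3 intrinsics, pixels), "R" (3x3) and "t" (3): a world point X has camera coordinates R X + t. Camera axes: x right, y down, z forward; pixel columns grow to the right and rows downward; lengths in m; the calibration is good to about 2 mm. A picture is of the moment at which its call begins. camera_model takes no time and is no camera call.
A pose or a line that the arm cannot do raises r.PlanningError and nothing moves.
- r.finish_job(): hands the job in, once; it reports no verdict.
The state is a dict: "time_s": time; "joint_positions": joint angles; "dq": joint speeds; "tau": joint torques, N m; "eef_pos": TCP position; "eef_rot": TCP orientation; "contact_force": force on the tool from outside, world axes, zero at the start; "torque": the same for the moment, N m; "grip_width": finger opening in m.
Only numpy, scipy, OpenCV 4.12 (cv2) and the standard library are available. Lean on these libraries where they do the work, as an engineer would, in place of code of your own. Each camera call takes 0.05 s, during which the arm holds its last target. There are 200 camera calls.

### The job

Pack the milk carrier for transport: stand every small capped milk bottle from the counter upright on the floor of the white carrier, one to a compartment and set down gently, not dropped. Draw the carrier's half-shot bolt back, set the blue cover on the rim with its tongue between the bolt and the keeper so that it sits fully down and level, then push the bolt over the tongue until it is fully home in the keeper. Leave the glass beaker and the two big jars standing where they are.

Things in the scene. Friction and masses are not known exactly. Their poses are not given: they have to be found in the camera images.
- carrier: White insulated box, fixed to the counter. Origin: centre of its underside, z up. Outside 148 mm (x) by 232 mm (y), rim 110 mm up, walls 12 mm. Inside 124 by 208 mm, floor 10 mm up, split into 2 x 3 compartments by dividers 4 mm thick, tops 38 mm up: one at x = 0, two at y = -30 and 30 mm. Good bottle centres: x = -31 or 31 mm, y = -62, 0 or 62 mm. The bolt is outside the +x wall
- rim_center (a point): Centre of the carrier's mouth at rim height, 110 mm up; axes as the carrier's. A steel bracket at rim level on the +x wall (x 74 to 112 mm) carries the bolt on the line x = 94 mm, parallel to y: a slotted guide (y -106 to -22 mm, x 82 to 106 mm, top 130 mm above the counter), a gap for the cover's tongue (y -22 to 22 mm), then the keeper
- bolt (a joint): Bolt travel in m, towards the carrier's +y: 0 is fully drawn back against a stop (tip at carrier y = -20 mm, clear of the tongue's place), 0.064 is fully home against its stop, tip right through the keeper. Sliding friction about 3 N; stays where it is left. It starts at 0.03 to 0.048, standing in the gap where it would block the tongue
- bolt_knob (a point): Top centre of the bolt's knob, an upright steel post 14 mm across standing from 132 to 166 mm above the counter, at carrier x = 94 mm, y = -92 mm + travel. Push it or pinch it from above
- bolt_tip (a point): Centre of the bolt's tip face (12 by 12 mm bar, 120 to 132 mm above the counter), 72 mm ahead of the knob
- keeper (a point): Centre of the keeper, a fixed steel arch on the carrier, 16 mm long along the bolt (carrier y 22 to 38 mm), opening 15 mm wide, top 139 mm above the counter; the bolt's tip passes through it
- cover: Loose blue cover, 0.26 to 0.42 kg, lying right side up. Origin: centre of its underside, z up. Plug 118 (x) by 202 (y) by 8 mm below a plate 148 by 232 by 8 mm; a tongue 30 mm wide sticks out 34 mm past the plate's +x edge. Seated: origin over the carrier's, 102 mm up, its x along the carrier's x, plug inside the rim with 3 mm play all round, tongue in the gap between guide and keeper, below the bolt's path
- cover_tongue (a point): Centre of the cover's tongue, 94 mm along the cover's x from its origin and 12 mm up; when seated it lies on the bolt's line, midway between guide and keeper
- cover_grip (a point): Middle of the cover's handle, a bar 110 mm long (along the cover's y), 16 mm wide and 12 mm high on two end posts; this point is 49 mm above the cover's origin, with 27 mm free below the bar down to the plate
- bottle1: Small milk bottle, may be absent: cream body 46 mm across and 44 mm high, sloping to a 23 mm neck (bare 52 to 62 mm up) under a white cap 28 mm across (62 to 84 mm up, its top). 70 to 140 g. Origin: centre of the underside, z up the bottle. Stands on the counter. In the carrier only the cap and neck leave room for fingers: take it by the cap from above
- bottle2: Small milk bottle, may be absent: cream body 46 mm across and 44 mm high, sloping to a 23 mm neck (bare 52 to 62 mm up) under a white cap 28 mm across (62 to 84 mm up, its top). 70 to 140 g. Origin: centre of the underside, z up the bottle. Stands on the counter. In the carrier only the cap and neck leave room for fingers: take it by the cap from above
- bottle3: Small milk bottle, may be absent: cream body 46 mm across and 44 mm high, sloping to a 23 mm neck (bare 52 to 62 mm up) under a white cap 28 mm across (62 to 84 mm up, its top). 70 to 140 g. Origin: centre of the underside, z up the bottle. Stands on the counter. In the carrier only the cap and neck leave room for fingers: take it by the cap from above
- bottle4: Small milk bottle, may be absent: cream body 46 mm across and 44 mm high, sloping to a 23 mm neck (bare 52 to 62 mm up) under a white cap 28 mm across (62 to 84 mm up, its top). 70 to 140 g. Origin: centre of the underside, z up the bottle. Stands on the counter. In the carrier only the cap and neck leave room for fingers: take it by the cap from above
- bottle5: Small milk bottle, may be absent: cream body 46 mm across and 44 mm high, sloping to a 23 mm neck (bare 52 to 62 mm up) under a white cap 28 mm across (62 to 84 mm up, its top). 70 to 140 g. Origin: centre of the underside, z up the bottle. Stands on the counter. In the carrier only the cap and neck leave room for fingers: take it by the cap from above
- beaker: Small open glass beaker, 52 mm across and 42 mm high, among the bottles: leave it. Origin: centre of its underside
- big_jar1: Big wide jar of milk, 86 mm across and 112 mm high: leave it. Origin: centre of its underside
- big_jar2: Another big jar like big_jar1: leave it
Not all that is in view belongs to the job. Leave any black or purple look-alike of the bottle2 alone.

How it is judged:
By the outcome, as a careful person would: the job done as asked, in the order asked, and still so for the second after the job is handed in, with the robot touching nothing.
Of bottle1, bottle2, bottle3, bottle4, bottle5 only 3 to 5 are there at a start; the rules pass over those that are not, and their reading is None.
At some moment in a run one of bottle1, bottle2, bottle3, bottle4, bottle5, cover may be knocked a few centimetres aside while the robot is not near it.
It also fails if it takes over 210 s, if anything falls off the work surface, if the arm or the gripper's body presses on something with over 40 N, if the wrist force passes 120 N, or if a joint passes its speed limit or range.

## Working session

There is one attempt and no reset: what is moved stays moved. The work goes in short steps, each a Python script; the robot and the scene stay as the last script left them, time stands still between calls to the robot, and variables do not carry over. Pictures are saved under pics/ and viewed, about 12 in all and at most 16, crops included, and the job is handed in when it is done.

```bash
mkdir -p pics; ls
python3 - <<'E'
from workcell import r, command_gripper, optics
import cv2,numpy as np
for n in("top","side"):
    im,d=optics.get_image(n); cv2.imwrite(f"pics/{n}0.png",cv2.resize(im[:,:,::-1],(800,600),interpolation=cv2.INTER_CUBIC)); np.savez(f"pics/{n}0.npz",im=im,d=d)
    m=optics.camera_model(n); print(n,m, (d>0).mean())
s=r.read_state(); print(s, r.tip_extent)
E
```

```text
pics
top {'K': array([[375.71199446,   0.        , 258.77858883],
       [  0.        , 375.71199446, 191.91065902],
       [  0.        ,   0.        ,   1.        ]]), 'R': array([[ 0.02979133, -0.99955561,  0.00103312],
       [-0.99113811, -0.02967428, -0.12947848],
       [ 0.1294516 ,  0.00283337, -0.99158169]]), 't': array([-0.05341836,  0.57242688,  0.91128967])} 0.9959920247395834
side {'K': array([[425.70899025,   0.        , 255.11851093],
       [  0.        , 425.70899025, 191.10795137],
       [  0.        ,   0.        ,   1.        ]]), 'R': array([[-0.95260794, -0.30413381, -0.00638248],
       [-0.17210021,  0.55611563, -0.81309097],
       [ 0.25083785, -0.77345849, -0.58210165]]), 't': array([0.53065139, 0.24048097, 0.85748114])} 0.9960835774739584
{'time_s': 0.1, 'joint_positions': array([ 1.19101531e+00,  3.42649793e-01,  1.52490614e+00, -3.29721093e-05,
        1.27539081e+00, -1.45986935e-01]), 'dq': array([ 0.00023998, -0.00179749, -0.00203475,  0.00072694, -0.00142718,
       -0.00025351]), 'tau': array([ 1.71027201e-03, -4.34442508e+01, -2.46495974e+01, -2.33010196e-04,
        4.64083845e-03, -2.12044159e-05]), 'eef_pos': array([0.12148933, 0.51042592, 0.25570247]), 'eef_rot': array([ 1.16626186e-01,  9.93175651e-01, -6.57882105e-04, -1.60714252e-04]), 'contact_force': array([-0.73719749, -0.27422239,  1.39819623]), 'torque': array([0.00105458, 0.01739136, 0.01930153]), 'grip_width': 0.08523109115048175} 0.025
```

View pics/top0.png

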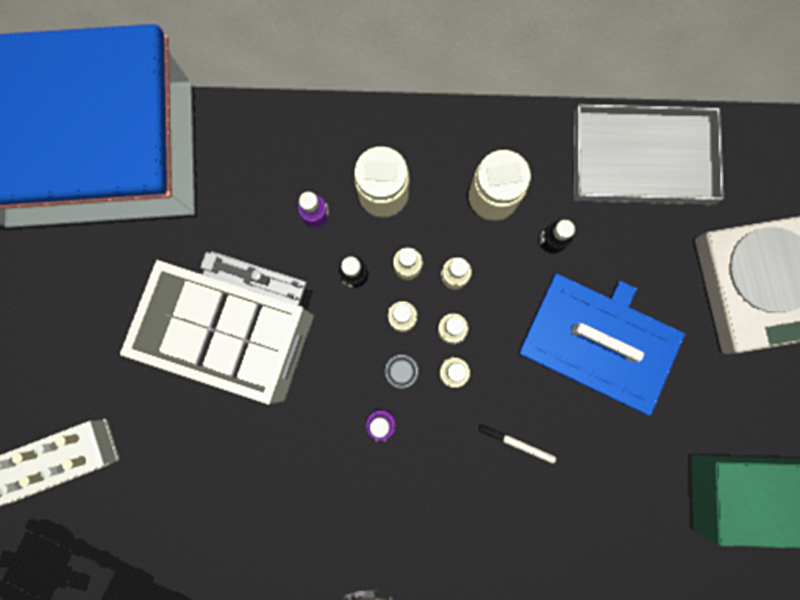

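View pics/side0.png

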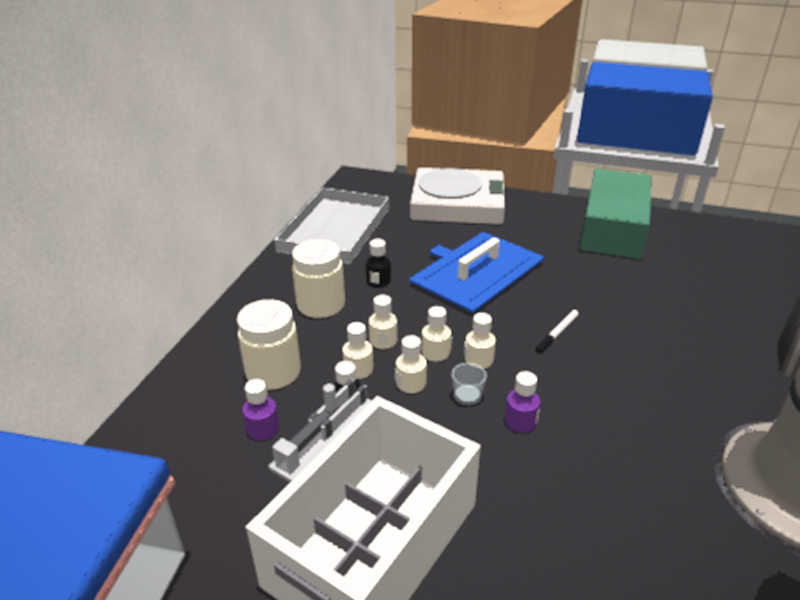

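Top view (800x600 pixels): there are five cream bottles with white caps, at (407,262), (457,270), (402,316), (453,327) and (455,372). The beaker is at (401,371). Look-alikes to leave alone: purple at (311,208) and (380,426), black at (352,268) and (560,233). The carrier is around (217,335) with its bolt on the far side, and the cover is at (603,345) with its tongue at (625,292).

```bash
cat > h.py <<'E'
from workcell import r, command_gripper, optics
import cv2, numpy as np
from scipy.spatial.transform import Rotation as Ro
def cloud(name, im=None, d=None):
    if im is None: im,d=optics.get_image(name)
    m=optics.camera_model(name); v,u=np.mgrid[:384,:512]
    pc=np.stack([(u-m["K"][0,2])/m["K"][0,0]*d,(v-m["K"][1,2])/m["K"][1,1]*d,d],-1)
    return im,(pc-m["t"])@m["R"]      # X = R^T (c - t)
def save(im,fn,box=None,k=None):
    if box: im=im[box[1]:box[3],box[0]:box[2]]
    k=k or min(800/im.shape[1],600/im.shape[0])
    cv2.imwrite("pics/"+fn,cv2.resize(im[:,:,::-1],None,fx=k,fy=k,interpolation=cv2.INTER_CUBIC))
def caps(im,P):
    """white blobs in cap-height band: [x,y,ztop,n,body rgb]"""
    hsv=cv2.cvtColor(im,cv2.COLOR_RGB2HSV)
    m=((P[...,2]>.066)&(P[...,2]<.1)&(hsv[...,2]>120)&(hsv[...,1]<60)&(P[...,0]>.2)&(P[...,0]<.85)&(abs(P[...,1])<.5)).astype(np.uint8)
    n,l,st,c=cv2.connectedComponentsWithStats(m); out=[]
    for i in range(1,n):
        if not 25<st[i,4]<700: continue
        q=P[l==i]; zt=np.percentile(q[:,2],90); t=q[q[:,2]>zt-.005]
        (cx,cy),rad=cv2.minEnclosingCircle(t[:,:2].astype(np.float32))
        b=(np.hypot(P[...,0]-cx,P[...,1]-cy)<.028)&(P[...,2]>.008)&(P[...,2]<.045)
        out.append((cx,cy,zt,rad,len(t),c[i].round(),np.median(im[b],0) if b.any() else None))
    return out
def rectfit(q):
    (cx,cy),(w,h),a=cv2.minAreaRect((q[:,:2]*1000).astype(np.float32)); return np.array([cx,cy,w,h,a]).round(1)
E
python3 - <<'E'
from h import *
for n in("top","side"):
    f=np.load(f"pics/{n}0.npz"); im,P=cloud(n,f["im"],f["d"])
    print(n)
    t=P[(P[...,2]<.02)&(abs(P[...,2])<.02)&(P[...,0]>.3)&(P[...,0]<.7)&(abs(P[...,1])<.15)]; print("table z",np.median(t[:,2]),t[:,2].std())
    for c in caps(im,P): print([np.round(x,4) for x in c])
    hsv=cv2.cvtColor(im,cv2.COLOR_RGB2HSV)
    rim=(P[...,2]>.1)&(P[...,2]<.116)&(P[...,1]>.08)&(P[...,1]<.5)&(P[...,0]>.25)&(P[...,0]<.75)&(hsv[...,2]>100)
    k,l,st,c=cv2.connectedComponentsWithStats(rim.astype(np.uint8))
    for i in range(1,k):
        if st[i,4]>60: q=P[l==i]; print("rim",st[i],rectfit(q),np.median(q[:,2]).round(4))
    bl=(hsv[...,0]>100)&(hsv[...,0]<125)&(hsv[...,1]>150)&(P[...,1]<-.0)&(P[...,2]<.04)&(P[...,2]>.005)&(P[...,0]<.8)&(P[...,1]>-.5)
    q=P[bl];print("blue",len(q),np.median(q[:,2]),rectfit(q), q[:,:2].mean(0))
    np.save(f"pics/P{n}.npy",P)
    z=P[...,2]
    h=(z>.045)&(z<.065)&(P[...,1]<-.05)&(P[...,1]>-.4)&(P[...,0]>.3)&(P[...,0]<.65)&(hsv[...,1]<60)&(hsv[...,2]>120)
    q=P[h]; print("handle",len(q),np.median(q[:,2]),rectfit(q))
    k=(z>.15)&(z<.18)&(P[...,1]<.35)&(P[...,1]>.1)&(P[...,0]>.45)&(P[...,0]<.65)
    q=P[k]; print("knob",len(q),q.mean(0) if len(q) else 0,q[:,2].max() if len(q) else 0, np.argwhere(k).mean(0))
E
```

```text
top
table z 0.0014815542889401868 0.0021431463418819345Traceback (most recent call last):
  File "<stdin>", line 6, in <module>
    return _wrapfunc(a, 'round', decimals=decimals, out=out)
    return _wrapit(obj, method, *args, **kwds)
    result = getattr(arr, method)(*args, **kwds)
TypeError: unsupported operand type(s) for *: 'NoneType' and 'float'
```

```bash
cat > m.py <<'E'
from h import *
np.set_printoptions(precision=4,suppress=True)
for n in("top","side"):
    f=np.load(f"pics/{n}0.npz"); im,P=cloud(n,f["im"],f["d"])
    print(n)
    t=P[(abs(P[...,2])<.02)&(P[...,0]>.3)&(P[...,0]<.7)&(abs(P[...,1])<.15)]; print("table z",np.median(t[:,2]),t[:,2].std())
    for c in caps(im,P): print(np.round(c[:5],4),c[5],c[6])
    hsv=cv2.cvtColor(im,cv2.COLOR_RGB2HSV)
    rim=(P[...,2]>.1)&(P[...,2]<.116)&(P[...,1]>.08)&(P[...,1]<.5)&(P[...,0]>.25)&(P[...,0]<.75)&(hsv[...,2]>100)
    k,l,st,c=cv2.connectedComponentsWithStats(rim.astype(np.uint8))
    for i in range(1,k):
        if st[i,4]>60: q=P[l==i]; print("rim",st[i],rectfit(q),np.median(q[:,2]).round(4))
    bl=(hsv[...,0]>100)&(hsv[...,0]<125)&(hsv[...,1]>150)&(P[...,1]<-.0)&(P[...,2]<.04)&(P[...,2]>.005)&(P[...,0]<.8)&(P[...,1]>-.5)
    q=P[bl];print("blue",len(q),np.median(q[:,2]),rectfit(q), q[:,:2].mean(0))
    z=P[...,2]
    h=(z>.045)&(z<.065)&(P[...,1]<-.05)&(P[...,1]>-.4)&(P[...,0]>.3)&(P[...,0]<.65)&(hsv[...,1]<60)&(hsv[...,2]>120)
    q=P[h]; print("handle",len(q),np.median(q[:,2]),rectfit(q))
    k=(z>.145)&(z<.18)&(P[...,1]<.35)&(P[...,1]>.1)&(P[...,0]>.45)&(P[...,0]<.65)
    q=P[k]; print("knob",len(q),q.mean(0) if len(q) else 0,q[:,2].max() if len(q) else 0, np.argwhere(k).mean(0))
E
python3 m.py
```

```text
top
table z 0.0014815542889401868 0.0021431463418819345
[  0.7739   0.4188   0.0931   0.1073 139.    ] [ 94. 116.] None
[ 0.7392  0.0008  0.0968  0.031  19.    ] [247. 126.] [122. 116.  93.]
[ 0.7396 -0.177   0.0964  0.0319 18.    ] [318. 128.] [119.  113.5  91. ]
[ 0.721   0.1208  0.0868  0.0138 93.    ] [197. 128.] [87.  45.  98.5]
[ 0.6887 -0.2826  0.0874  0.0139 94.    ] [361. 146.] [25. 25. 25.]
[ 0.6371 -0.0383  0.0872  0.0137 96.    ] [260. 164.] [210. 204. 166.]
[ 0.6201  0.05    0.0872  0.0136 94.    ] [224. 170.] [31.5 31.  32. ]
[ 0.6232 -0.1181  0.0872  0.0135 95.    ] [293. 171.] [186. 180. 146.]
[  0.5493  -0.0328   0.0872   0.0136 100.    ] [257. 200.] [232. 229. 185.]
[  0.532   -0.1139   0.0875   0.0138 101.    ] [291. 208.] [230. 229. 192.]
[ 0.4777  0.1333  0.0887  0.0338 46.    ] [185. 228.] [103. 103.  94.]
[  0.4617  -0.1178   0.0873   0.0135 103.    ] [292. 238.] [240.5 236.5 196. ]
[  0.3765  -0.0036   0.0876   0.0139 103.    ] [242. 273.] [112.  53. 140.]
[ 0.3423  0.4662  0.0935  0.0066 29.    ] [ 39. 281.] [106. 106.  96.]
[ 0.3299  0.494   0.093   0.0069 3
[... 1092 characters left out ...]
  0.0148 95.    ] [221. 238.] [76. 75. 78.]
[  0.3744  -0.0018   0.0829   0.0144 103.    ] [337. 245.] [76. 40. 94.]
[  0.7204   0.1223   0.0832   0.0145 103.    ] [164. 250.] [75. 40. 94.]
[  0.7102   0.3903   0.097    0.0528 167.    ] [ 91. 357.] [175. 177. 177.]
[  0.5507   0.3577   0.0973   0.0631 152.    ] [187. 364.] [143. 138. 132.]
rim [ 158  254  150  130 3851] [527.5 243.6 234.6 186.9  73.4] 0.1076
rim [ 68 320  39  64  90] [709.7 388.9   3.3 115.    5.5] 0.1017
blue 2000 0.01395814420012511 [ 529.4 -366.   236.6  184.3   66.2] [ 0.5154 -0.3416]
handle 397 0.051247288645673496 [ 559.9 -235.5  192.   302.5    9. ]
knob 83 [0.584  0.1773 0.158 ] 0.1658477529771868 [251.6265 210.8072]
```

```bash
cat >> h.py <<'E'
def ax(a): return np.array([np.cos(a),np.sin(a)])
CA=np.deg2rad(-16.45); CO=np.array([.5103,.2488])          # carrier x-axis angle, origin
def c2w(x,y): return CO+x*ax(CA)+y*ax(CA+np.pi/2)
def quat(jaw):
    """tool down, jaw axis at world angle jaw (mod pi), keeping last joint nearest its middle"""
    best=None; p=r.read_state()["eef_pos"]
    for a in (jaw,jaw+np.pi):
        y=np.array([np.cos(a),np.sin(a),0]); z=np.array([0,0,-1.])
        q=Ro.from_matrix(np.stack([np.cross(y,z),y,z],1)).as_quat()
        s=r.solve_ik([.5,0,.27],q)
        if s is not None and (best is None or abs(s[5])<best[0]): best=(abs(s[5]),q)
    return best[1]
def bottles():
    """cream bottles on the counter; mean over both views; -> list of (x,y,ztop)"""
    res={}
    for n in("top","side"):
        im,P=cloud(n); res[n]=[]
        for c in caps(im,P):
            b=c[6]
            if b is None or not c[3]<.018 or c[1]>.09 or c[0]>.72: continue
            if b[0]<100 or b[1]<.85*b[0] or (b[0]-b[2])<15: continue
            res[n].append(c)
    T=[(np.array(c[:3])+[-.0012,.0012,-.0022]) for c in res["top"]]; S=[np.array(c[:3])+[.0012,-.0012,.0022] for c in res["side"]]
    out=[]
    for t in T:
        s=[x for x in S if np.hypot(*(x-t)[:2])<.012]
        out.append((t+s[0])/2 if s else t)
    out+=[s for s in S if not any(np.hypot(*(s-t)[:2])<.03 for t in T)]
    return out
ZH=.27
def pick_place(b,cell,Q):
    x,y=b[:2]; st=r.read_state()
    command_gripper(.05,force=35)
    p=r.read_state()["eef_pos"]
    if p[2]<ZH-.02: r.move_straight([p[0],p[1],ZH],speed=.25)
    try: r.move_straight([x,y,ZH],Q,speed=.35)
    except r.PlanningError: r.reach([x,y,ZH],Q)
    r.move_straight([x,y,.1],speed=.25)
    hit=r.move_straight([x,y,.079],speed=.06,max_force=12)
    command_gripper(.015,force=35); w=r.read_state()["grip_width"]
    if not .024<w<.032: print("BAD GRIP",w,hit); return False
    r.move_straight([x,y,ZH],speed=.25)
    w2=r.read_state()["grip_width"]
    tx,ty=c2w(*cell); r.move_straight([tx,ty,ZH],speed=.3)
    r.move_straight([tx,ty,.100],speed=.2); r.hold(.2)
    h=r.move_straight([tx,ty,.084],speed=.02,max_force=4)
    z=r.read_state()["eef_pos"][2]
    command_gripper(.040); r.move_straight([tx,ty,ZH],speed=.25)
    print("placed",cell,"w",round(w,4),round(w2,4),"contact",h,"z",round(z,4),"t",round(r.read_state()["time_s"],1)); return True
E
python3 - <<'E'
from h import *
np.set_printoptions(precision=4,suppress=True)
bs=bottles(); print(bs)
Q=quat(CA+np.pi/2); print(Q, r.solve_ik([*bs[0][:2],.1],Q), r.solve_ik([*c2w(31,62) if 0 else c2w(.031,.062),.09],Q), r.solve_ik([*c2w(-.031,-.062),.09],Q))
p=r.read_state()["eef_pos"]
r.reach([.47,0.05,ZH],Q)
b=min(bs,key=lambda b:b[0]); print(b)
pick_place(b,(-.031,.062),Q)
im,P=cloud("top"); save(im,"t1.png",(60,120,330,300))
E
```

```text
File "<stdin>", line 4
    Q=quat(CA+np.pi/2); print(Q, r.solve_ik([*bs[0][:2],.1],Q), r.solve_ik([*c2w(31,62) if 0 else c2w(.031,.062),.09],Q), r.solve_ik([*c2w(-.031,-.062),.09],Q))
                                                                                        ^^
SyntaxError: invalid syntax
```

Run:
```python
from h import *
np.set_printoptions(precision=4,suppress=True)
bs=bottles(); print(bs)
Q=quat(CA+np.pi/2); print(Q)
for xy in [bs[0][:2],c2w(.031,.062),c2w(-.031,-.062)]: print(r.solve_ik([*xy,.085],Q))
r.reach([.47,0.05,ZH],Q)
b=min(bs,key=lambda b:b[0]); print(b)
pick_place(b,(-.031,.062),Q)
im,P=cloud("top"); save(im,"t1.png",(60,120,330,300))
```

```text
[array([ 0.6351, -0.0368,  0.0849]), array([ 0.6221, -0.1173,  0.0851]), array([ 0.548 , -0.0315,  0.0851]), array([ 0.5318, -0.1127,  0.0853]), array([ 0.4598, -0.1168,  0.0855])]
[0.1431 0.9897 0.     0.    ]
[-0.1783  0.7077  1.3998 -0.      1.0341 -1.462 ]
[ 0.3719  0.7026  1.4103 -0.      1.0286 -0.9118]
[ 0.252   0.5137  1.7969 -0.      0.831  -1.0317]
[ 0.4598 -0.1168  0.0855]
placed (-0.031, 0.062) w 0.0274 0.0268 contact True z 0.0893 t 10.4
```

View pics/t1.png

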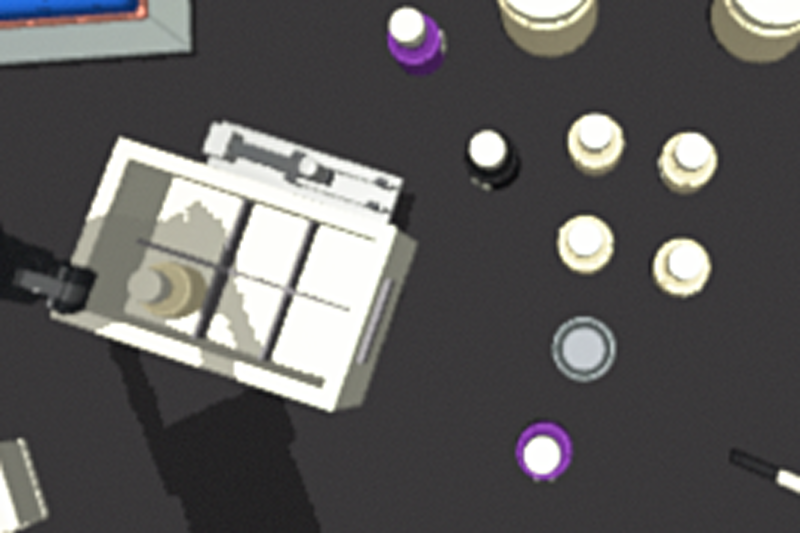

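The first bottle stands upright in the near-left compartment, at about (165,290) in this crop. It touched the floor at the expected height. I'll place the rest the same way, measuring again before each pick.

Run:
```python
from h import *
np.set_printoptions(precision=4,suppress=True)
Q=quat(CA+np.pi/2)
for cell in [(.031,.062),(-.031,0),(.031,0),(-.031,-.062)]:
    bs=bottles(); print(*bs)
    if not bs: break
    if not pick_place(min(bs,key=lambda b:b[0]),cell,Q): break
p=r.read_state()["eef_pos"]; r.move_straight([.45,.0,.3],speed=.35)
print(bottles())
im,P=cloud("top"); save(im,"t2.png")
for c in caps(im,P): print(np.round(c[:5],4),c[5])
im,P=cloud("side"); save(im,"s2.png",(60,160,340,384))
```

```text
[ 0.6355 -0.0364  0.0846] [ 0.6219 -0.1166  0.085 ] [ 0.5487 -0.031   0.0852] [ 0.5312 -0.1126  0.0849]
placed (0.031, 0.062) w 0.0273 0.0273 contact True z 0.0893 t 19.3
[ 0.636  -0.0368  0.0849] [ 0.622  -0.1171  0.0851] [ 0.5485 -0.0316  0.0849]
placed (-0.031, 0) w 0.0264 0.0272 contact True z 0.0893 t 27.4
[ 0.6382 -0.0365  0.0852] [ 0.6218 -0.1165  0.0853]
placed (0.031, 0) w 0.0267 0.0272 contact True z 0.0893 t 35.9
[ 0.6355 -0.0362  0.0844]
placed (-0.031, -0.062) w 0.0268 0.0271 contact True z 0.0893 t 43.8
[]
[  0.7745   0.4205   0.0925   0.1083 150.    ] [ 94. 116.]
[ 0.7372 -0.0029  0.0964  0.0283 20.    ] [248. 124.]
[ 0.7431 -0.1799  0.0971  0.034  22.    ] [318. 127.]
[ 0.7213  0.1212  0.0867  0.0139 96.    ] [197. 128.]
[ 0.6887 -0.2822  0.0874  0.0141 96.    ] [361. 146.]
[  0.6203   0.0503   0.0868   0.0139 100.    ] [224. 170.]
[ 0.5317  0.3228  0.0966  0.0664 91.    ] [ 98. 201.]
[  0.558    0.2977   0.0966   0.014  101.    ] [119. 192.]
[  0.5411   0.2383   0.0968   0.0135 103.    ] [143. 199.]
[  0.4999   0.3149   0.0966   0.0142 112.    ] [110. 216.]
[  0.4748   0.2639   0.0972   0.014  109.    ] [131. 227.]
[ 0.4491  0.2564  0.0986  0.0367 12.    ] [129. 237.]
[ 0.3431  0.4656  0.0937  0.0076 33.    ] [ 39. 281.]
[ 0.3302  0.4948  0.0935  0.0072 30.    ] [ 28. 286.]
[ 0.3103  0.4522  0.0936  0.0074 33.    ] [ 44. 296.]
[ 0.2972  0.4822  0.093   0.0077 38.    ] [ 32. 301.]
```

View pics/t2.png

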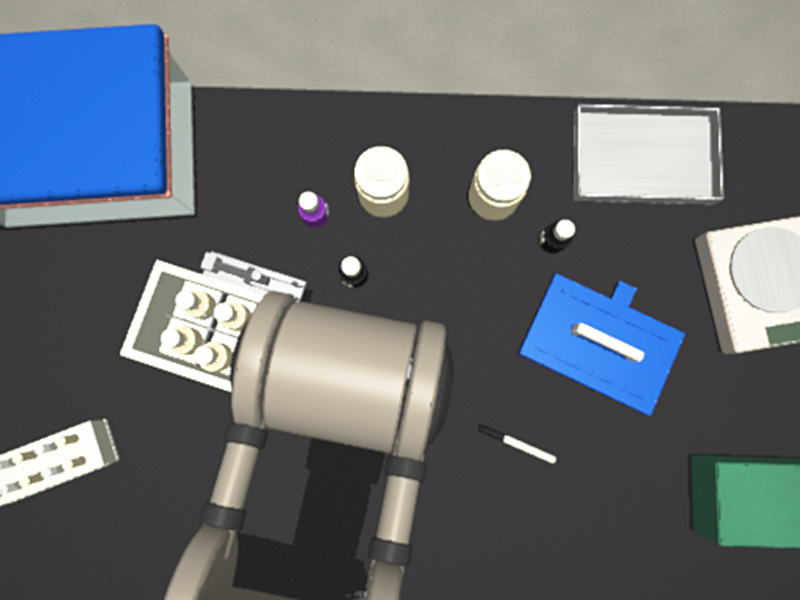

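All five bottles are in the carrier, and the counter has no cream bottles left. Next I'll draw the bolt back.

```bash
cat >> h.py <<'E'
def w2c(p):
    d=np.asarray(p)[:2]-CO; return np.array([d@ax(CA),d@ax(CA+np.pi/2)])
def knob():
    out=[]
    for n,dz in(("top",-.0018),("side",.0018)):
        im,P=cloud(n); q=P[(P[...,2]+dz>.150)&(P[...,2]+dz<.172)&(np.hypot(*(np.moveaxis(P[...,:2],-1,0)-c2w(.094,-.06)[:,None,None]))<.05)]
        if len(q): out.append(w2c(q.mean(0)))
    return np.array(out)
def bolt(y_from,y_to,Q,fmax=14):
    command_gripper(.045,force=30)
    x,y=c2w(.094,y_from)
    r.move_straight([x,y,.26],Q,speed=.3); r.move_straight([x,y,.185],speed=.2)
    h=r.move_straight([x,y,.168],speed=.05,max_force=10); print("down hit",h)
    command_gripper(.005,force=30); s=r.read_state(); print("pinch",s["grip_width"])
    x,y=c2w(.094,y_to); h=r.move_straight([x,y,.168],speed=.05,max_force=fmax); s=r.read_state()
    print("stop",h,"at carrier",w2c(s["eef_pos"]),s["contact_force"])
    command_gripper(.03); p=r.read_state()["eef_pos"]; r.move_straight([p[0],p[1],.27],speed=.25)
E
python3 - <<'E'
from h import *
np.set_printoptions(precision=4,suppress=True)
Q=quat(CA+np.pi/2); r.move_straight([.40,.0,.3],speed=.35); k=knob(); print(k)
bolt(k.mean(0)[1],-.097,Q)
r.move_straight([.42,.0,.3],speed=.35)
print(knob(), r.read_state()["time_s"])
im,P=cloud("top"); save(im,"t3.png",(70,140,220,270))
E
```

```text
[[ 0.0947 -0.0519]
 [ 0.0911 -0.0477]]
down hit False
pinch 0.012834239210541304
stop True at carrier [ 0.0942 -0.0924] [1.3069 2.1199 2.7455]
[[ 0.0944 -0.0938]
 [ 0.091  -0.0895]] 50.3083
```

View pics/t3.png

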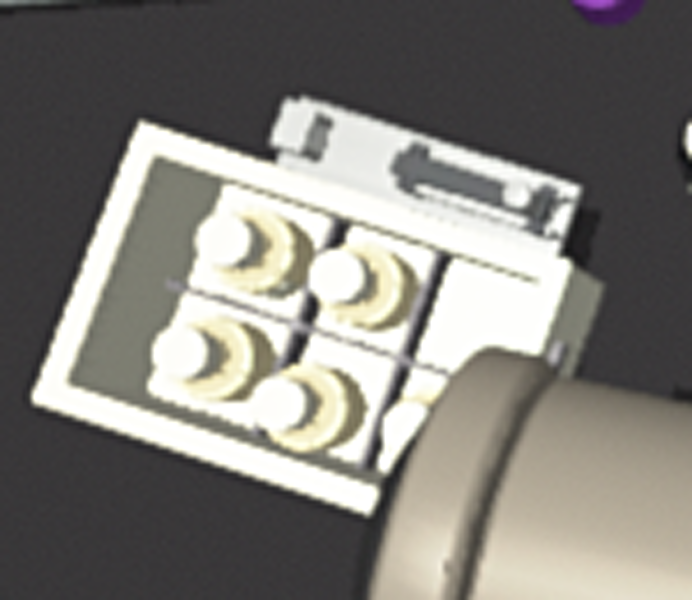

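The bolt is fully back and the tongue gap is clear. The stop came at knob y of -92.4 mm, which confirms the carrier calibration. Next I'll measure the cover.

```bash
cat >> h.py <<'E'
def cover():
    for n,dz in(("top",-.0018),("side",.0018)):
        im,P=cloud(n); hsv=cv2.cvtColor(im,cv2.COLOR_RGB2HSV); z=P[...,2]+dz
        roi=(P[...,1]<-.2)&(P[...,1]>-.5)&(P[...,0]<.68)&(P[...,0]>.35)
        q=P[roi&(hsv[...,0]>100)&(hsv[...,0]<125)&(hsv[...,1]>130)&(z>.006)&(z<.03)]
        f=rectfit(q); print(n,"plate",f,np.median(q[:,2]).round(4))
        A=np.deg2rad(f[4]-(90 if f[2]>f[3] else 0)); print("  origin",f[:2]-17*ax(A),"xang",np.rad2deg(A))
        q=P[roi&(hsv[...,1]<90)&(hsv[...,2]>110)&(z>.046)&(z<.065)&(np.hypot(P[...,0]-.516,P[...,1]+.36)<.09)]
        print("  handle",rectfit(q),np.percentile(q[:,2],80).round(4),len(q))
E
python3 - <<'E'
from h import *
np.set_printoptions(precision=4,suppress=True)
r.move_straight([.42,.1,.3],speed=.35)
cover(); im,P=cloud("top"); save(im,"t4.png",(310,150,470,290))
E
```

```text
top plate [ 531.8 -367.4  232.9  182.3   66. ] 0.0178
  origin [ 516.2697 -360.4855] xang -24.000000000000004
  handle [ 516.  -360.8  111.8   17.2   65.6] 0.0579 310
side plate [ 528.9 -365.5  235.1  183.8   65.3] 0.014
  origin [ 513.4554 -358.3963] xang -24.700000000000003
  handle [ 507.5 -357.5    0.     0.     0. ] 0.0543 1
```

View pics/t4.png

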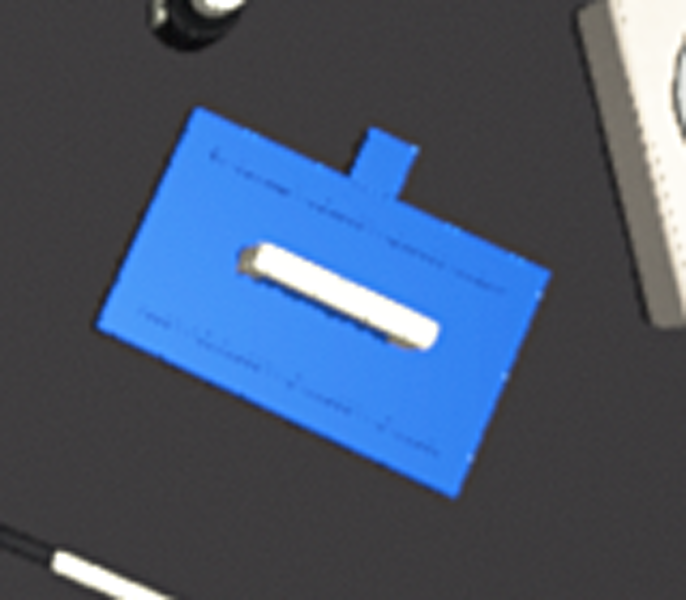

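The cover hasn't moved: handle centre is at about (345,297) in this crop, tongue pointing up-right at (385,160). I'll grasp it and carry it over the carrier.

Run:
```python
from h import *
np.set_printoptions(precision=4,suppress=True)
KA=np.deg2rad(-24.1); x,y=.5149,-.3595
Qk=quat(KA); Qc=quat(CA)
print([r.solve_ik([x,y,.055],Qk),r.solve_ik([*CO,.16],Qc)])
command_gripper(.045,force=60)
r.reach([x,y,.27],Qk); r.move_straight([x,y,.08],speed=.2)
h=r.move_straight([x,y,.055],speed=.05,max_force=10); print("hit",h,r.read_state()["eef_pos"])
command_gripper(.005,force=60); print("w",r.read_state()["grip_width"])
r.move_straight([x,y,.28],speed=.15); print("w",r.read_state()["grip_width"],r.read_state()["contact_force"])
r.move_straight([.50,-.05,.28],speed=.3); r.move_straight([*CO,.28],Qc,speed=.25)
r.move_straight([*CO,.20],speed=.15); r.hold(.3)
s=r.read_state(); print(s["eef_pos"],s["contact_force"],s["time_s"])
im,P=cloud("top"); save(im,"t5.png",(60,110,260,300)); np.savez("pics/top5.npz",im=im,P=P)
im,P=cloud("side"); save(im,"s5.png",(80,160,340,384)); np.savez("pics/side5.npz",im=im,P=P)
```

```text
[array([-0.7315,  0.7332,  1.4474, -0.    ,  0.961 , -0.3108]), array([ 0.3187,  0.5099,  1.5398, -0.    ,  1.0919,  0.6058])]
hit False [ 0.5149 -0.3595  0.0548]
w 0.014560694345445883
w 0.014829347072093576 [ 0.1618  0.0582 -4.0513]
[0.5106 0.2489 0.2008] [ 0.5091 -0.4457 -3.2926] 60.2417
```

View pics/s5.png

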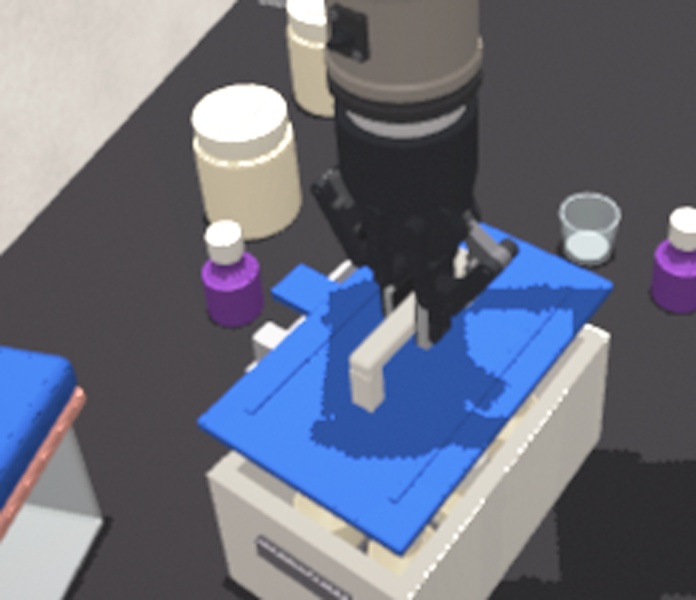

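View pics/t5.png

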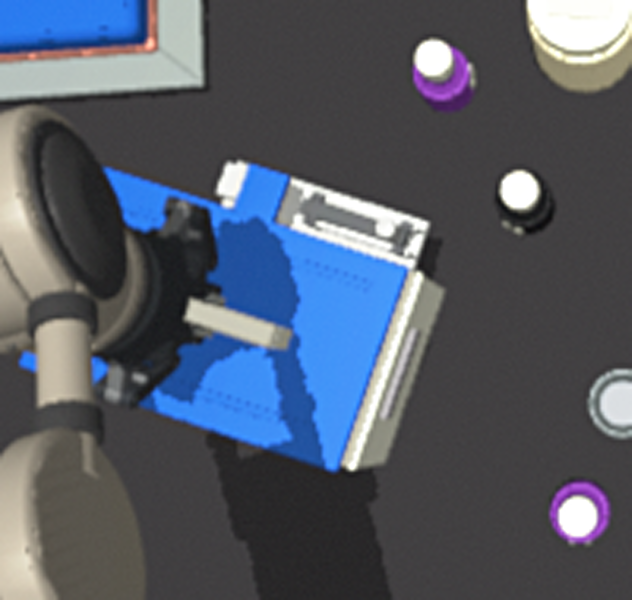

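The held cover looks level and aligned, with its tongue over the gap at (265,190) in the top crop. I'll check its pose numerically, then lower it.

```bash
cat > low.py <<'E'
from h import *
np.set_printoptions(precision=4,suppress=True)
for n in("side","top"):
    f=np.load(f"pics/{n}5.npz"); im,P=f["im"],f["P"]; hsv=cv2.cvtColor(im,cv2.COLOR_RGB2HSV)
    m=(hsv[...,0]>100)&(hsv[...,0]<125)&(hsv[...,1]>130)&(P[...,2]>.145)&(P[...,2]<.18)&(np.hypot(P[...,0]-CO[0],P[...,1]-CO[1])<.18)
    q=P[m]; c,_,_,_=np.linalg.lstsq(np.c_[q[:,:2]-CO,np.ones(len(q))],q[:,2],rcond=None)
    l=np.array([w2c(p) for p in q]); print(n,rectfit(q),"plane",c, "ext x",np.percentile(l[:,0],[.3,99.7]),"y",np.percentile(l[:,1],[.3,99.7]))
    t=l[l[:,0]>.085]; print(" tongue y",np.percentile(t[:,1],[2,98]),len(t))
E
python3 low.py
```

```text
side [525.4 244.2 233.3 181.7  73.5] plane [0.0001 0.0005 0.1593] ext x [-0.0744  0.1036] y [-0.1141  0.1159]
 tongue y [-0.0141  0.0153] 171
top [527.2 242.6 232.2 182.   73.4] plane [0.0005 0.0021 0.1626] ext x [-0.0725  0.1067] y [-0.1163  0.1092]
 tongue y [-0.0154  0.0119] 144
```

The cover agrees with the carrier within 0.3 mm and is level. Lowering it now.

Run:
```python
from h import *
np.set_printoptions(precision=4,suppress=True)
r.move_straight([*CO,.170],speed=.1); r.hold(.2)
h=r.move_straight([*CO,.1545],speed=.02,max_force=8); s=r.read_state(); print(h,s["eef_pos"],s["contact_force"],s["torque"])
```

```text
True [0.5102 0.2488 0.1575] [ 0.3482 -0.7814  4.4038] [-0.0221  0.0457  0.0308]
```

Run:
```python
from h import *
np.set_printoptions(precision=4,suppress=True)
command_gripper(.04); r.move_straight([*CO,.28],speed=.2); r.move_straight([.42,.0,.3],quat(CA+np.pi/2),speed=.3)
for n in("side","top"):
    im,P=cloud(n); hsv=cv2.cvtColor(im,cv2.COLOR_RGB2HSV)
    m=(hsv[...,0]>100)&(hsv[...,0]<125)&(hsv[...,1]>130)&(P[...,2]>.09)&(P[...,2]<.14)&(np.hypot(P[...,0]-CO[0],P[...,1]-CO[1])<.18)
    q=P[m]; c,_,_,_=np.linalg.lstsq(np.c_[q[:,:2]-CO,np.ones(len(q))],q[:,2],rcond=None); print(n,rectfit(q),c)
    save(im,n+"6.png",(80,160,300,384) if n=="side" else (70,140,220,270))
print(knob(),r.read_state()["time_s"])
```

```text
side [525.1 244.  233.3 182.   73.6] [-0.0009 -0.0001  0.1162]
top [525.8 243.7 233.1 179.6  73.8] [-0.0002 -0.0012  0.1193]
[[ 0.0945 -0.0937]
 [ 0.091  -0.0896]] 64.8417
```

View pics/side6.png

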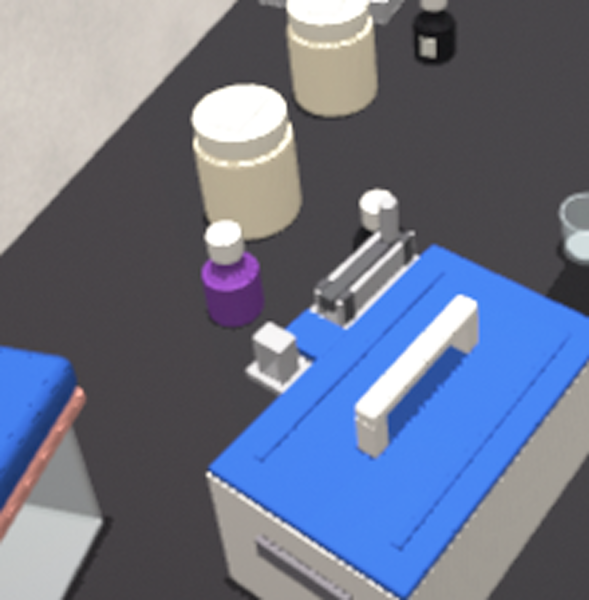

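The cover is fully down: its top averages 117.8 mm (118 expected), it is level, and the tongue lies in the gap at (318,330). Now I'll push the bolt home.

Run:
```python
from h import *
np.set_printoptions(precision=4,suppress=True)
bolt(-.092,-.022,quat(CA+np.pi/2),fmax=18)
r.move_straight([.42,-.05,.3],speed=.35)
print(knob())
for n in("side","top"):
    im,P=cloud(n); hsv=cv2.cvtColor(im,cv2.COLOR_RGB2HSV)
    m=(hsv[...,0]>100)&(hsv[...,0]<125)&(hsv[...,1]>130)&(P[...,2]>.09)&(P[...,2]<.14)&(np.hypot(P[...,0]-CO[0],P[...,1]-CO[1])<.18)
    q=P[m]; c,_,_,_=np.linalg.lstsq(np.c_[q[:,:2]-CO,np.ones(len(q))],q[:,2],rcond=None); print(n,rectfit(q),c)
    save(im,n+"7.png",(80,160,300,384) if n=="side" else None)
print(r.read_state()["time_s"])
```

```text
down hit False
pinch 0.0127130325707943
stop True at carrier [ 0.0941 -0.0282] [-1.7828 -2.1948  5.0666]
[[ 0.0945 -0.03  ]
 [ 0.0911 -0.0257]]
side [517.  246.3 234.5 165.1  73.5] [-0.     -0.0003  0.1162]
top [525.8 243.8 233.2 179.6  73.7] [ 0.0001 -0.0007  0.1193]
70.575
```

View pics/side7.png

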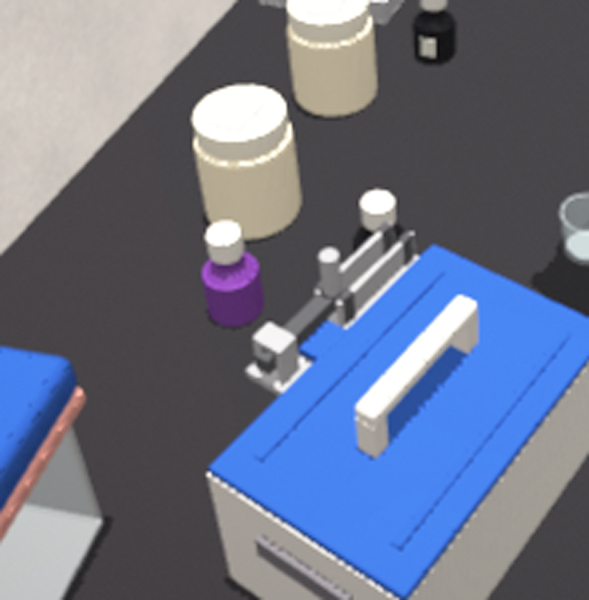

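View pics/top7.png

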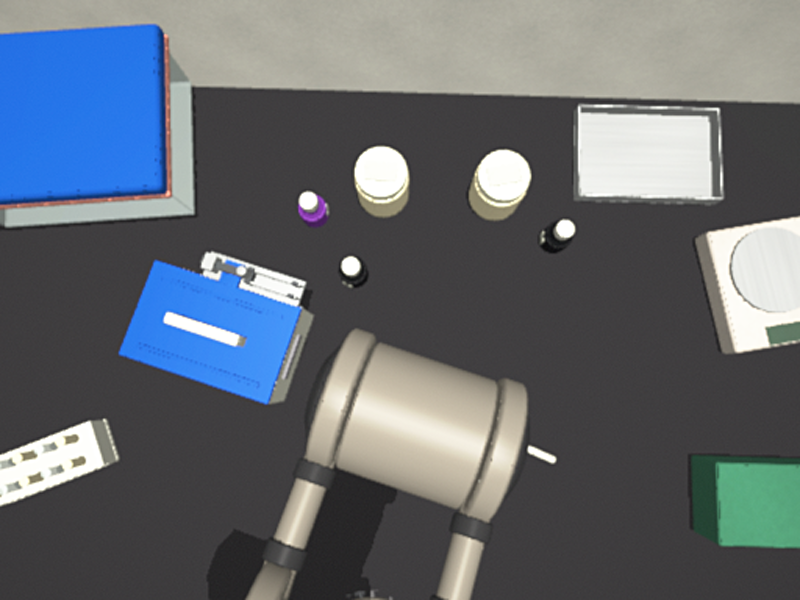

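The bolt is home: the knob moved 64 mm between stops, the tip shows through the keeper at (265,358), and the cover is still level. The jars and look-alikes are where they were. Handing in.

```bash
python3 -c "
from h import *
r.finish_job(); print(r.read_state()['time_s'])"
```

```text
the job is handed in; nothing more can be done
the job is handed in; nothing more can be done
```

The carrier is packed, covered and bolted, and the job was handed in at about 71 s of the 210 s allowed.

- **Bottles:** All five cream bottles stand in separate compartments. Each touched the floor within about 0.5 mm of the expected height before I released it.
- **Bolt drawn back:** I drew it back to its stop before setting the cover on. The knob read -92.4 mm, against -92 mm expected.
- **Cover:** It sits fully down and level. Its top averages 117.8 mm over the two cameras, against 118 mm expected, with the tongue in the gap.
- **Bolt home:** I pushed it until it met its stop. The knob read -28.2 mm, against -28 mm expected, a travel of 64.2 mm by the arm and about 64 mm by the cameras. The tip shows through the keeper.
- **Left alone:** The jars, beaker and look-alikes were not touched. In the final pictures the beaker is only partly visible at the edge of the side view, because the arm hid it from the top camera.

**Disagreements:** The two cameras differed steadily by 2 to 4 mm, so I averaged them. The last side-view fit of the cover came out short (165 mm instead of 182 mm), probably because the bolt now crosses and hides the tongue. The height and level readings did not change.

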